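# Hold a paper roll on the sprung hub of its dispenser

## Robot

A 6-joint arm with a two-finger parallel gripper is mounted at the origin on the work surface; the furniture and walls round the work are solid. World frame = base frame: x ahead of the robot, y to its left, z up, the work surface at z = 0. Lengths are in mm, angles in rad, forces in N, time in s.
With the tool pointing down it reaches from about 350 to 850 mm from the base axis. Payload 8.1 kg.
Tool frame: the origin (TCP) lies between the finger pads; the fingertips stand 17 mm ahead of it and the grasp point (between the pads) lies 2 mm behind it; z points along the fingers, y is the line along which they close (so a half turn about z gives the same grasp; the last joint's range is limited). The gripper opens to 85 mm and grips with 20 to 120 N. Pads are 22 mm wide; open, the fingers measure 114 mm over their backs; the gripper's body (76 mm by 85 mm) begins 54 mm behind the grasp point. The pads swing forward as they close: fully open they stand 13 mm farther back than shut.
Start: joints at [-1.252, 0.13, 1.488, -0, 1.523, -0.085], TCP at [235.769, -551.741, 248.292] pointing down, gripper open.
Joint ranges: [-2.96, 2.96], [-0.89, 2.26], [0.02, 2.5], [-1.34, 4.48], [0, 2.73], [-2.66, 2.66]. Speed limits (rad/s): [2.39, 2.39, 2.79, 3.14, 3.14, 3.14].

## Interface

Orientations are given as a unit quaternion [x, y, z, w].
In Python, from workcell import manip, grab_frame, job gives the robot as it stands.
- The arm moves only by the tool move_arm, never from a script. Its argument "steps" is a list that holds one entry, the list of rows, each a list of 7 numbers: the shift along the world's x, y, z in units of 0.2 m (1.0 is 0.2 m), then the turn, a rotation vector about the world's x, y, z in units of 8 degrees (1.0 is 8 degrees), then the closure, from -1 (fully open) to 1 (shut), so that 0 is half open. In form: [[[tx, ty, tz, wx, wy, wz, fingers], ...]]. A call has 1 to 5 rows; each row shifts and turns the commanded pose from where the row before left it; what a row does not reach is not made up. A row lasts 1/8 s, in which the tool goes at most 62.5 mm and 10.7 degrees, less where a joint would pass 70% of its speed; a pose out of reach is approached as far as the arm can. A call with a number of a shift or a turn outside -1 to 1 is refused whole. A call with a gripper value outside its range is refused whole. The fingers move at their own pace and stop on an object; the grip force is fixed at half the most. Time passes only in rows, so rows that do not move let the fingers close. It gives the time, the measured TCP pose, the force, the opening and the grip force at its end, in the units of the state.
- manip.sense(): the state, without advancing time (a new reading comes with each control period).
- grab_frame(name): name is "scene" or "top" or "wrist"; returns a dict with "image" (480x640x3 uint8, blue, green, red), "depth" (480x640 float32, mm along the optical axis (not along the pixel's ray), 0 where there is no reading), "fx", "fy", "cx", "cy" (pixels), "D" ([k1, k2, p1, p2, k3] as OpenCV has them; the pictures are not rectified), "pose" (4x4, takes a point from camera to world coordinates); the wrist camera has in their place "mount" (4x4, takes a point from camera to tool coordinates, whose origin is the TCP and whose axes are the flange's). Camera axes: x right, y down, z forward; pixel columns grow to the right and rows downward; lengths in mm; the calibration is good to about 2 mm. A picture is of the moment at which its call begins: read the wrist's pose just before it.
- job.finish_job(): hands the job in; it is judged then, once.
The state is a dict: "time": time; "q": joint angles; "qvel": joint speeds; "effort": joint torques, N m; "tcp_pos": TCP position; "tool_rot": TCP orientation; "contact_force": force on the tool from outside, world axes, zero at the start; "ft_torque": the same for the moment, N m; "grip_width": finger opening in mm; "gripper_force": force on a finger pad.
Only numpy, scipy, OpenCV 4.12 (cv2) and the standard library are available. Lean on these libraries where they do the work, as an engineer would, in place of code of your own. Each camera call takes 0.05 s, during which the arm holds its last target. There are 200 camera calls.

## Task

Please load the longer of the two paper rolls into the dispenser for me: pick it up, slip one end of its core over the sprung hub, right up to the hub's flange, and push until the hub is about half way in, with the ring mark on its stem at the mouth of the spring barrel; never drive the hub to its stop. Finish holding the roll there in the gripper, in line with the hub and pressing steadily, so that I can slide the other bracket up and tighten its knob; leave that bracket, the short roll, the mug and the ink bottle where they are.

Things in the scene. Friction and masses are not known exactly. Their poses are not given: they have to be found in the camera images.
- long_roll: The roll to load: white paper wound on a cardboard core, 140 mm long, 50 mm diameter, through bore 26 mm diameter, 0.13 to 0.25 kg. It lies on the work surface. Origin at its centre (mid length, on the axis, 25 mm above the surface while it lies); its y axis is the roll's axis. Both ends are alike. Grasp it across its diameter.
- short_roll: The other roll, same diameter and bore but only 80 mm long, not wanted. Origin at its centre, y along its axis. It lies beside the long roll; which of the two lies nearer the robot varies.
- dispenser: Roll dispenser, grey steel, fixed. Origin on the work surface under the hub axis; z up, y along the hub axis (x 0, z 75 mm) from the sprung hub at -y to the sliding bracket at +y. Base x -55 to 55, y -165 to 185, top z 12 mm, back rim (+x) up to z 21; toothed tear bar along the front, x -55 to -39, y -110 to 100, top z 38. Fixed end plate at y -150, 60 mm wide, top z 105.
- hub_face (a point): Centre of the face of the sprung hub's black flange (40 mm diameter), where the end of the roll seats; axes as the dispenser's; at rest at dispenser x 0, y -99, z 75 mm. A tapered nose stands 20 mm out of it to +y: 22 mm diameter at the root, 21 mm at 6 mm, 12 mm at the tip. With the long roll seated, the roll's centre is 70 mm from this point to +y.
- hub (a joint): How far the sprung hub is pushed in to dispenser -y, m: 0 released, stop at 0.020. The spring takes 3 N to start and 0.6 N more per mm (9 N at 0.010); it springs back. Its bright stem runs into the spring barrel (28 mm diameter, mouth at dispenser y -125 mm); a black ring on the stem reaches that mouth at 0.010.
- bracket_nose (a point): Tip of the plain hub of the sliding bracket at the dispenser's other end, pointing to -y on the hub axis: dispenser x 0, y +99 to +123 (varies), z 75 mm. The bracket slides along y at about 5 N, is 60 mm wide, top at z 105 mm. The person slides it up later.
- mug: White mug, 78 mm diameter, 89 mm high, handle at one side (113 mm over it); a bystander. Origin under its middle, handle included.
- ink_bottle: Black drawing-ink bottle, 46 mm diameter, 64 mm high; a bystander. Origin under its centre.

How it is judged (in metres and radians):
On the way, in this order (a step that is already met when the one before it is completed fails the run):
1. the long roll is gripped and lifted clear of the surface (height (world z) of long_roll above 0.055 m and contact force between the fingers and long_roll above 2 N), for 0.1 s.
2. its core is on the hub's nose, in line with it and up against the flange, and the hub begins to move in (y of long_roll in the frame of hub_face between 0.066 and 0.074 m and x of long_roll in the frame of hub_face between -0.006 and 0.006 m and z of long_roll in the frame of hub_face between -0.006 and 0.006 m and angle between the y axis of long_roll and the y axis of hub_face, either way round below 0.1 rad and value of joint hub above 0.003 m), for 0.1 s.
At the end, for the whole second after the job is handed in: Long roll held in the fingers off the surface, seated on the hub flange (centre 66-74 mm from it, within 6 mm of its axis, 0.1 rad), hub 5 to 15 mm in, roll presses the dispenser with 5-20 N, at rest; bracket moved under 6 mm, short roll, mug and ink bottle under 30 mm (y of long_roll in the frame of hub_face between 0.066 and 0.074 m and x of long_roll in the frame of hub_face between -0.006 and 0.006 m and z of long_roll in the frame of hub_face between -0.006 and 0.006 m and angle between the y axis of long_roll and the y axis of hub_face, either way round below 0.1 rad and value of joint hub between 0.005 and 0.015 m and contact force between long_roll and dispenser between 5 and 20 N and contact force between the fingers and long_roll above 2 N and height (world z) of long_roll above 0.065 m and linear speed of long_roll below 0.02 m/s and distance of bracket_nose from where it was at the start of the episode below 0.006 m and distance of each of short_roll, mug, ink_bottle from where it was at the start of the episode below 0.03 m); the arm keeps its last pose, push and grip.
It fails at once if the sprung hub is driven to its stop (value of joint hub above 0.0185 m).
It fails at once if the sliding bracket is pushed along (distance of bracket_nose from where it was at the start of the episode above 0.008 m).
It fails at once if the short roll, the mug or the ink bottle is displaced (distance of any of short_roll, mug, ink_bottle from where it was at the start of the episode above 0.04 m).
It also fails if it takes over 40 s, if anything falls off the work surface, if the arm or the gripper's body presses on something with over 40 N, if the wrist force passes 120 N, or if a joint passes its speed limit or range.

## Working session

There is one attempt and no reset: what is moved stays moved. The work goes in short steps, Python scripts to look and compute and a tool call to move; the robot and the scene stay as the last step left them, time stands still between calls to the robot, and variables do not carry over. Pictures are saved under pics/ and viewed, at most 10 in all, crops included, and the job is handed in when it is done.

Besides the shell and the picture viewer there is one more tool, called after ">>>" in YAML: its name, and indented under it one key for each argument. move_arm: Moves the arm, as the interface text tells. Its arguments: {"type":"object","properties":{"steps":{"type":"array"}},"required":["steps"]}

```bash
mkdir -p pics
cat > h.py <<'E'
import numpy as np, cv2
from workcell import manip, grab_frame, job
def cloud(f, T=None):
    T = f["pose"] if T is None else T
    v,u=np.mgrid[0:480,0:640]
    K=np.array([[f["fx"],0,f["cx"]],[0,f["fy"],f["cy"]],[0,0,1.]])
    p=cv2.undistortPoints(np.stack([u,v],-1).reshape(-1,1,2).astype(np.float64),K,np.array(f["D"],float)).reshape(480,640,2)
    d=f["depth"].astype(float)
    P=np.stack([p[...,0]*d,p[...,1]*d,d],-1)
    T=np.array(T); W=P@T[:3,:3].T+T[:3,3]
    W[d==0]=np.nan
    return W
E
python3 - <<'E'
from h import *
print(manip.sense())
for n in("top","scene"):
    f=grab_frame(n); cv2.imwrite(f"pics/{n}0.png",f["image"]); np.savez(f"{n}0.npz",W=cloud(f),im=f["image"])
    print(n,np.round(f["pose"],3).tolist(),(f["depth"]>0).mean())
E
```

```text
{'time': 0.0, 'q': array([-1.25242604e+00,  1.31200636e-01,  1.48927122e+00,  1.12026819e-05,
        1.52302625e+00, -8.54061108e-02]), 'qvel': array([ 7.07456770e-04,  2.68666264e-05, -1.24919142e-03, -9.99844729e-04,
       -2.61850862e-04, -1.13464719e-04]), 'effort': array([ 1.91221457e-04, -5.69405258e+01, -5.00553954e+01, -9.58746853e-06,
        1.50064391e-02,  6.43806220e-05]), 'tcp_pos': array([ 235.59182293, -551.24002634,  247.22526815]), 'tool_rot': array([ 9.79689314e-01,  2.00519177e-01, -1.05167959e-04, -9.46920284e-04]), 'contact_force': array([-0.30491047, -0.0054984 ,  0.00982291]), 'ft_torque': array([ 0.05012281, -0.04477961, -0.03298244]), 'gripper_force': 0.0, 'grip_width': 85.41813268688009}
top [[-0.024, -0.996, 0.083, 335.029], [-0.999, 0.026, 0.019, -53.757], [-0.021, -0.083, -0.996, 1165.683], [0.0, 0.0, 0.0, 1.0]] 0.9961100260416667
scene [[-0.479, -0.63, 0.611, -459.339], [-0.878, 0.34, -0.338, 448.009], [0.005, -0.699, -0.715, 1135.805], [0.0, 0.0, 0.0, 1.0]] 0.9959147135416667
```

View pics/top0.png

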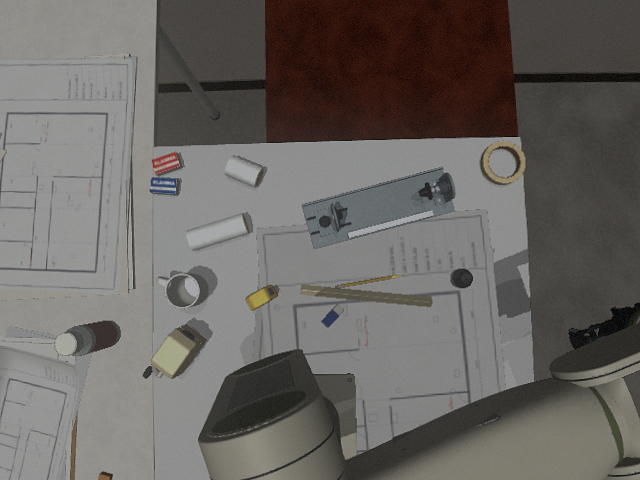

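View pics/scene0.png

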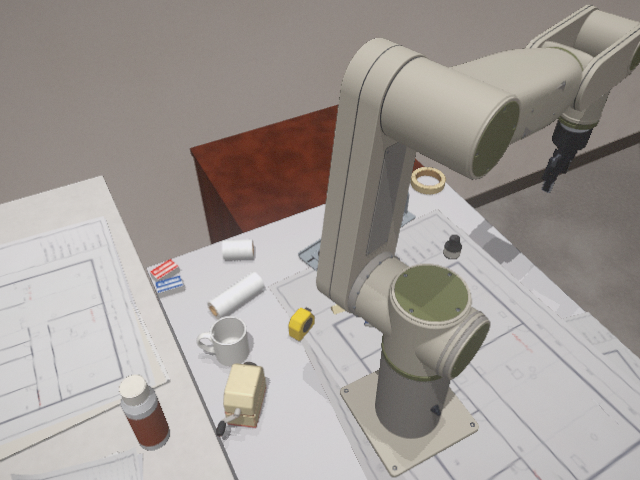

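The top view shows the long roll at (218,231), the short roll at (245,171), the dispenser hub at about (430,190), the bracket at (325,220), the mug at (185,290) and the ink bottle at (461,278). In the scene view the arm hides much of the dispenser. I'll get the poses from the top depth.

```bash
python3 - <<'E'
from h import *
z=np.load("top0.npz");W=z["W"];im=z["im"]
def box(u0,u1,v0,v1,z0,z1):
    P=W[v0:v1,u0:u1].reshape(-1,3);return P[(P[:,2]>z0)&(P[:,2]<z1)]
print("table z",np.nanmedian(box(260,300,150,190,-30,30)[:,2]))
def rect(n,P):
    r=cv2.minAreaRect(P[:,:2].astype(np.float32));b=cv2.boxPoints(r)
    print(n,len(P),np.round(r[0],1),np.round(r[1],1),round(r[2],1),"z",np.round(np.percentile(P[:,2],[5,50,99]),1)); return b
rect("long",box(178,258,205,255,14,80))
rect("short",box(215,275,145,195,14,80))
b=rect("base",box(295,460,160,255,6,16));print(np.round(b,0).tolist())
b=rect("base+",box(295,460,160,255,6,150));print(np.round(b,0).tolist())
b=rect("bar",box(330,445,200,245,28,42));print(np.round(b,0).tolist())
P=box(295,460,160,255,55,130)
R=P[P[:,1]<-140];L=P[P[:,1]>=-140]
for n,Q in(("right",R),("left",L)):
  if len(Q):
    b=rect(n,Q);print(np.round(b,0).tolist())
rect("mug",box(150,215,262,315,40,120));rect("ink",box(440,485,260,295,20,100))
E
cat > crop.py <<'E'
from h import *
im=np.load("top0.npz")["im"]
cv2.imwrite("pics/c1.png",cv2.resize(im[155:255,290:470],None,fx=4.4,fy=4.4,interpolation=cv2.INTER_CUBIC))
E
python3 crop.py
```

```text
table z -1.289488072229915
long 1294 [447.1 206.4] [ 51.1 139.2] 16.5 z [30.  45.  53.2]
short 747 [591.  142.8] [81.1 50.9] 65.3 z [28.6 44.9 52.5]
base 5025 [ 492.7 -175.3] [215.7 353.5] 10.0 z [ 7.7 11.3 15.7]
[[356.0, -20.0], [417.0, -368.0], [630.0, -331.0], [568.0, 17.0]]
base+ 6853 [ 492.7 -175.3] [215.7 353.5] 10.0 z [ 8.  12.3 99.7]
[[356.0, -20.0], [417.0, -368.0], [630.0, -331.0], [568.0, 17.0]]
bar 533 [ 454.3 -181.2] [242.8  65.4] 88.6 z [28.6 31.6 37.8]
[[419.0, -302.0], [484.0, -303.0], [490.0, -61.0], [425.0, -59.0]]
right 488 [ 525.5 -297.6] [59.4 73.8] 14.2 z [ 68.8  84.4 105.6]
[[488.0, -269.0], [506.0, -341.0], [563.0, -326.0], [545.0, -255.0]]
left 150 [470.4 -76.1] [57.2 21.8] 15.3 z [ 73.   88.6 105.8]
[[440.0, -73.0], [446.0, -94.0], [501.0, -79.0], [495.0, -58.0]]
mug 641 [311.  285.5] [ 74.5 104.8] 3.4 z [43.9 75.6 90.8]
ink 327 [ 323.9 -362.1] [45.1 43.8] 56.4 z [27.2 39.  68.2]
```

View pics/c1.png

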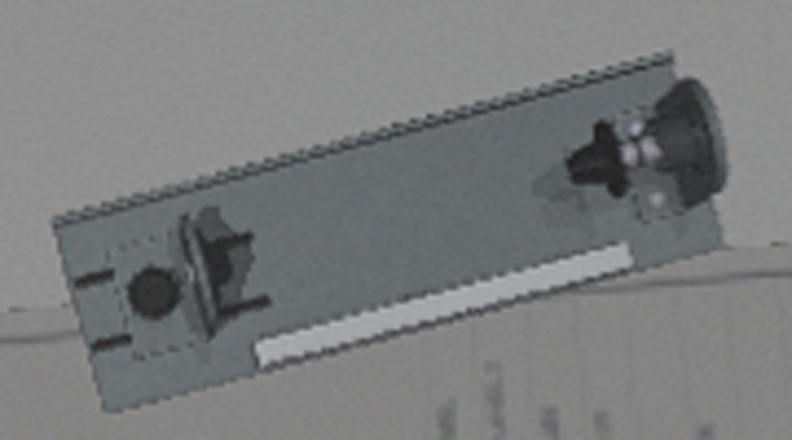

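The crop shows the hub nose at crop (570,165), pointing left (+y), the flange at about (618,160) and the barrel/end plate at (690,145). The bracket is at about (205,280). The dispenser yaw is about 15°. I'll move over the dispenser for a wrist look on the way to the roll.

>>> move_arm:
  steps:
    - [[0.16,0.2,0.03,0,0,0.7,-1],[0.16,0.2,0.03,0,0,0.7,-1],[0.16,0.2,0.03,0,0,0.7,-1],[0.16,0.2,0.03,0,0,0.7,-1],[0.16,0.2,0.03,0,0,0.7,-1]]

```text
time: 0.72
tcp_pos: [396.4, -350.2, 278.1]
tool_rot: [0.901, 0.433, -0.0, -0.0]
contact_force: [0.6, -0.7, 0.5]
grip_width: 85.3
gripper_force: 0.0
```

>>> move_arm:
  steps:
    - [[0.16,0.2,0.03,0,0,0.7,-1],[0.16,0.2,0.03,0,0,0.7,-1],[0.16,0.2,0.03,0,0,0.7,-1],[0.1,0.1,0.03,0,0,0.7,-1],[0,0,0,0,0,0,-1]]

```text
time: 1.35
tcp_pos: [512.8, -210.1, 302.3]
tool_rot: [0.8, 0.6, 0.0, -0.0]
contact_force: [0.1, -0.9, -0.5]
grip_width: 85.2
gripper_force: 0.0
```

```bash
cat >> h.py <<'E'
from scipy.spatial.transform import Rotation as R
def wrist(name):
    s=manip.sense(); f=grab_frame("wrist")
    T=np.eye(4);T[:3,:3]=R.from_quat(s["tool_rot"]).as_matrix();T[:3,3]=s["tcp_pos"]
    W=cloud(f,T@np.array(f["mount"])); cv2.imwrite(f"pics/{name}.png",f["image"]); np.savez(name+".npz",W=W,im=f["image"])
    return s,f,W
E
python3 - <<'E'
from h import *
s,f,W=wrist("w1")
print(s["time"],s["tcp_pos"],s["tool_rot"],np.round(f["mount"],2).tolist())
E
```

```text
1.35 [ 512.84975789 -210.07887341  302.29629881] [ 7.99969032e-01  6.00041269e-01  1.49438829e-04 -4.14754244e-05] [[-0.0, -0.96, -0.28, 70.56], [1.0, -0.0, 0.0, 0.54], [-0.0, -0.28, 0.96, -125.44], [0.0, 0.0, 0.0, 1.0]]
```

View pics/w1.png

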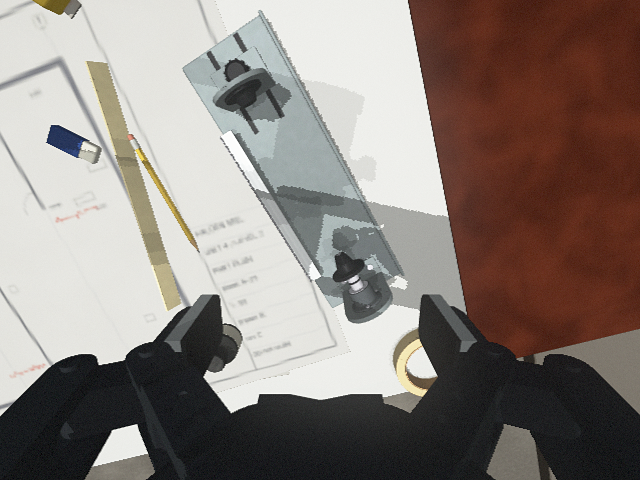

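The wrist view shows the nose at (345,255), the flange at (348,268) and the bracket at (243,90). The back rim edge runs from (262,12) to (403,275).

```bash
cat > disp.py <<'E'
from h import *
def run(n,u0,u1,v0,v1):
    W=np.load(n)["W"]
    m=np.zeros((480,640),np.uint8);m[v0:v1,u0:u1]=(W[v0:v1,u0:u1,2]>7)
    m=cv2.morphologyEx(m,cv2.MORPH_OPEN,np.ones((3,3)))
    c,l,st,_=cv2.connectedComponentsWithStats(m);k=1+st[1:,4].argmax();P=W[l==k]
    B=P[(P[:,2]<26)]
    r=cv2.minAreaRect(B[:,:2].astype(np.float32));print(n,"base",np.round(r,1) if 0 else r)
    a=r[2] if r[1][0]<r[1][1] else r[2]-90
    a=np.deg2rad(a);X=np.array([np.cos(a),np.sin(a)]);Y=np.array([-X[1],X[0]])
    print("yaw",np.rad2deg(a))
    bx,by=B[:,:2]@X,B[:,:2]@Y
    # rim edge line: max x per y bin
    ys=np.arange(by.min()+25,by.max()-25,6)
    for nm,q in(("rim",100),("front",0)):
        e=[];yy=[]
        for y in ys:
            s=bx[(abs(by-y)<3)]
            if len(s)>8:e.append(np.percentile(s,q));yy.append(y)
        e=np.array(e);yy=np.array(yy);p=np.polyfit(yy,e,1)
        for _ in range(4):
            g=abs(e-np.polyval(p,yy))<2.5;p=np.polyfit(yy[g],e[g],1)
        print(nm,"slope deg",-np.rad2deg(np.arctan(p[0])),"mid",np.polyval(p,yy.mean()),yy.mean(),g.sum(),len(g))
    print("ylim",by.min(),by.max())
    yc=r[0]@Y; xc=r[0]@X
    print("disp origin rect:",xc*X+(yc-10)*Y)
    H=P[P[:,2]>50]; hx,hy=H[:,:2]@X-xc,H[:,:2]@Y-(yc-10)
    for y in range(-160,140,4):
        s=abs(hy-y)<2
        if s.sum()>3:print(y,s.sum(),"x %.1f..%.1f zmax %.1f"%(hx[s].min(),hx[s].max(),H[s,2].max()))
run("w1.npz",180,415,5,330)
run("top0.npz",295,460,160,255)
E
python3 disp.py
```

```text
w1.npz base ((498.7059631347656, -176.19113159179688), (110.18537902832031, 350.00830078125), 13.663289070129395)
yaw 13.663289070129395
rim slope deg -0.023063819522727732 mid 497.85833372122875 -289.0113702756128 51 51
front slope deg 0.03262233838229398 mid 400.8885910458698 -289.0113702756128 35 51
ylim -464.01137027561276 -114.0030879136795
disp origin rect: [ 501.06811914 -185.90813828]
-152 114 x -27.0..30.0 zmax 106.2
-148 668 x -29.7..29.9 zmax 106.5
-144 205 x -19.2..18.8 zmax 95.1
-140 82 x -13.1..14.2 zmax 90.0
-136 80 x -13.8..13.9 zmax 89.9
-132 80 x -13.2..13.9 zmax 90.1
-128 78 x -13.8..13.9 zmax 89.7
-124 155 x -13.7..13.6 zmax 90.0
-120 40 x -6.3..6.8 zmax 82.8
-116 41 x -7.3..7.2 zmax 83.0
-112 41 x -6.2..6.7 zmax 83.2
-108 15 x -4.3..6.5 zmax 82.1
-104 30 x -18.0..19.1 zmax 95.3
-100 284 x -19.0..20.0 zmax 96.2
-96 66 x -10.2..10.7 zmax 86.8
-92 72 x -10.1..10.4 zmax 85.8
-88 65 x -8.7..8.9 zmax 84.7
-84 52 x -7.4..7.5 zmax 84.7
-80 57 x -6.3..6.7 zmax 82.3
100 49 x -7.3..7.8 zmax 84.2
104 95 x -8.8..9.5 zmax 85.4
108 104 x -10.3..10.5 zmax 86.9
112 320 x -19.1..1
[... 549 characters left out ...]
44 45 x -18.1..28.0 zmax 99.1
-140 24 x -13.3..11.9 zmax 89.5
-136 21 x -14.2..13.2 zmax 92.4
-132 22 x -13.6..12.5 zmax 90.6
-128 32 x -13.3..13.5 zmax 90.0
-124 15 x -11.5..10.2 zmax 88.6
-120 9 x -7.1..5.7 zmax 85.7
-116 11 x -7.1..5.4 zmax 82.7
-112 11 x -6.9..6.0 zmax 84.9
-108 5 x -6.7..4.1 zmax 80.7
-104 18 x -19.7..16.7 zmax 96.7
-100 54 x -19.2..17.8 zmax 97.0
-96 16 x -10.8..10.5 zmax 87.3
-92 18 x -10.1..8.5 zmax 86.2
-88 14 x -9.0..7.4 zmax 83.5
-84 15 x -7.7..5.8 zmax 85.0
-80 9 x -6.5..4.7 zmax 80.3
104 14 x -8.6..7.7 zmax 83.2
108 17 x -10.1..8.9 zmax 86.0
112 24 x -20.0..16.1 zmax 95.0
116 42 x -30.5..26.0 zmax 106.6
120 47 x -30.4..26.9 zmax 106.9
124 4 x -5.6..3.5 zmax 81.4
```

>>> move_arm:
  steps:
    - [[-0.04,0.26,-0.06,0,0,0.51,-1],[-0.04,0.26,-0.06,0,0,0.51,-1],[-0.04,0.26,-0.06,0,0,0.51,-1],[-0.04,0.26,-0.06,0,0,0.51,-1],[-0.04,0.26,-0.06,0,0,0.51,-1]]

```text
time: 2.02
tcp_pos: [470.9, 48.5, 241.5]
tool_rot: [0.683, 0.731, -0.0, -0.0]
contact_force: [1.3, 0.5, 0.3]
grip_width: 85.8
gripper_force: 0.0
```

>>> move_arm:
  steps:
    - [[-0.04,0.26,-0.06,0,0,0.51,-1],[-0.04,0.26,-0.06,0,0,0.51,-1],[-0.04,0.26,-0.06,0,0,0.51,-1],[0,0,0,0,0,0,-1],[0,0,0,0,0,0,-1]]

```text
time: 2.65
tcp_pos: [447.7, 203.2, 206.0]
tool_rot: [0.601, 0.799, -0.001, 0.0]
contact_force: [-0.2, -0.4, 0.4]
grip_width: 85.4
gripper_force: 0.0
```

Run:
```python
from h import *
s,f,W=wrist("w2")
print(s["time"],s["tcp_pos"],2*np.degrees(np.arctan2(*s["tool_rot"][[1,0]]))-90)
d=np.hypot(W[...,0]-449,W[...,1]-205.5)
m=((d<90)&(W[...,2]>14)&(W[...,2]<60)).astype(np.uint8)
m=cv2.morphologyEx(m,cv2.MORPH_OPEN,np.ones((3,3)))
c,l,st,_=cv2.connectedComponentsWithStats(m)
for k in range(1,c):
    if st[k,4]>300:
        P=W[l==k];print(st[k],cv2.minAreaRect(P[:,:2].astype(np.float32)),np.percentile(P[:,2],[1,50,99]))
```

```text
2.65 [447.74352625 203.18592854 205.97728445] 16.08749037246625
[ 295  140   57  157 8290] ((449.5484313964844, 206.45103454589844), (50.10637283325195, 139.3361053466797), 15.929448127746582) [30.8875364  46.98052366 50.96257702]
```

View pics/w2.png

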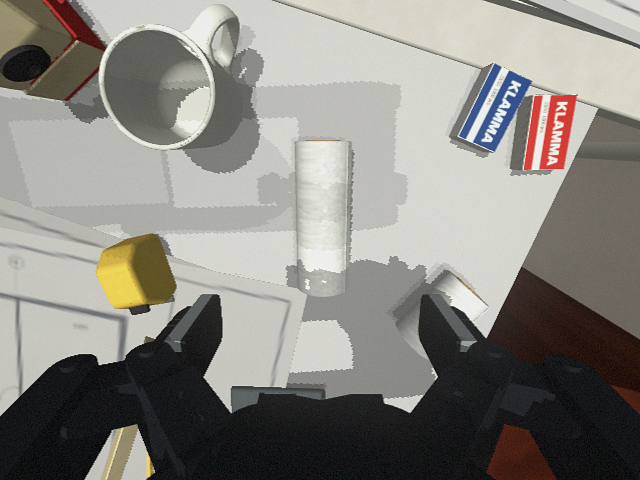

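The roll lies at (323,218) between the fingers, with a clear margin to the short roll at (440,310). Descending now.

>>> move_arm:
  steps:
    - [[0.009,0.016,-0.22,0,0,0,-1],[0,0,-0.22,0,0,0,-1],[0,0,-0.22,0,0,0,-1],[0,0,-0.17,0,0,0,-1],[0,0,-0.08,0,0,0,-1]]

```text
time: 3.32
tcp_pos: [448.9, 205.5, 22.6]
tool_rot: [0.602, 0.799, -0.001, -0.001]
contact_force: [0.6, -0.7, 0.1]
grip_width: 85.2
gripper_force: 0.0
```

>>> move_arm:
  steps:
    - [[0,0,0,0,0,0,-1],[0,0,0,0,0,0,1],[0,0,0,0,0,0,1],[0,0,0,0,0,0,1],[0,0,0,0,0,0,1]]

```text
time: 3.95
tcp_pos: [451.0, 207.9, 26.2]
tool_rot: [0.601, 0.8, 0.001, 0.001]
contact_force: [-0.8, -1.4, 5.8]
grip_width: 49.1
gripper_force: 62.9
```

>>> move_arm:
  steps:
    - [[0,0,0,0,0,0,1],[0,0,0,0,0,0,1],[0,0,0,0,0,0,1],[0,0,0,0,0,0,1]]

```text
time: 4.45
tcp_pos: [451.0, 207.9, 26.2]
tool_rot: [0.601, 0.8, 0.001, 0.001]
contact_force: [-1.0, -1.3, 6.7]
grip_width: 49.0
gripper_force: 62.9
```

>>> move_arm:
  steps:
    - [[0,0,0.1,0,0,0,1],[0,0,0.2,0,0,0,1],[0,0,0.25,0,0,0,1],[0,0,0.25,0,0,0,1],[0,0,0,0,0,0,1]]

```text
time: 5.08
tcp_pos: [452.7, 208.7, 190.4]
tool_rot: [0.6, 0.8, 0.004, 0.003]
contact_force: [0.5, -0.1, -1.8]
grip_width: 49.0
gripper_force: 62.8
```

```bash
cat > roll.py <<'E'
from h import *
import sys
s,f,W=wrist(sys.argv[1])
T=R.from_quat(s["tool_rot"]).as_matrix()
L=(W-s["tcp_pos"])@T   # tool coords
print(s["time"],np.round(s["tcp_pos"],1),"closing yaw",2*np.degrees(np.arctan2(*s["tool_rot"][[1,0]]))-90,np.round(s["contact_force"],1),np.round(T[:,2],4))
m=((abs(L[...,1])<30)&(abs(L[...,2])<32)&(L[...,0]<90)&(L[...,0]>14)).astype(np.uint8)
m=cv2.morphologyEx(m,cv2.MORPH_OPEN,np.ones((3,3)))
c,l,st,_=cv2.connectedComponentsWithStats(m);k=1+st[1:,4].argmax();P=L[l==k]
print("xmin/max",np.percentile(P[:,0],[0,1,99,100]))
# ridge per x-slice: circle fit with fixed r=25
from scipy.optimize import least_squares
g=lambda p:np.hypot(P[:,1]-p[0]-p[1]*P[:,0],P[:,2]-p[2]-p[3]*P[:,0])-25
q=least_squares(g,[0,0,0,0],loss="soft_l1").x
print("axis in tool: y %.2f + %.4f x ; z %.2f + %.4f x"%tuple(q),"rms",np.std(g(q)),len(P))
d=T@np.array([1,q[1],q[3]]);d/=np.linalg.norm(d);d*=np.sign(d[1])
xe=P[:,0].max()-70
print("axis world",np.round(d,4),"yaw",np.degrees(np.arctan2(-d[0],d[1])),"centre tool x",xe,"world",s["tcp_pos"]+T@np.array([xe,q[0]+q[1]*xe,q[2]+q[3]*xe]))
E
python3 roll.py w3
```

```text
5.075 [452.7 208.7 190.4] closing yaw 16.194928899965504 [ 0.5 -0.1 -1.8] [ 0.01    0.0034 -0.9999]
xmin/max [14.01162988 14.84966966 68.54411002 69.12047844]
axis in tool: y 0.49 + 0.0016 x ; z 1.24 + 0.0028 x rms 1.363453185761207 21382
axis world [-0.2773  0.9608 -0.0023] yaw 16.10149584035897 centre tool x -0.8795215594733037 world [453.45643855 208.0014606  189.16889622]
```

>>> move_arm:
  steps:
    - [[0.029,-0.15,0,0,0,-0.038,1],[0.029,-0.25,0,0,0,-0.038,1],[0.029,-0.25,0,0,0,-0.038,1],[0.029,-0.25,0,0,0,-0.038,1],[0.029,-0.25,0,0,0,-0.038,1]]

```text
time: 5.75
tcp_pos: [477.4, -23.8, 182.4]
tool_rot: [0.611, 0.792, -0.001, -0.001]
contact_force: [0.7, 0.8, -1.4]
grip_width: 49.1
gripper_force: 62.7
```

>>> move_arm:
  steps:
    - [[0.029,-0.25,0,0,0,-0.038,1],[0.029,-0.25,0,0,0,-0.038,1],[0.029,-0.2,0,0,0,-0.038,1],[0,-0.09,0,0,0,0,1],[0,0,0,0,0,0,1]]

```text
time: 6.38
tcp_pos: [495.1, -180.8, 182.9]
tool_rot: [0.618, 0.786, -0.0, -0.001]
contact_force: [-0.6, 1.1, -1.0]
grip_width: 48.8
gripper_force: 62.7
```

```bash
python3 roll.py w4
```

```text
6.375 [ 495.1 -180.8  182.9] closing yaw 13.651839460761337 [-0.6  1.1 -1. ] [-0.0022  0.0012 -1.    ]
xmin/max [14.0023509  14.81529811 68.58906434 69.16032014]
axis in tool: y 0.54 + 0.0014 x ; z 1.24 + 0.0025 x rms 1.3759014666161649 21383
axis world [-2.346e-01  9.721e-01 -8.000e-04] yaw 13.570084659667854 centre tool x -0.8396798647206083 world [ 495.80922975 -181.51267141  181.62328957]
```

View pics/w4.png

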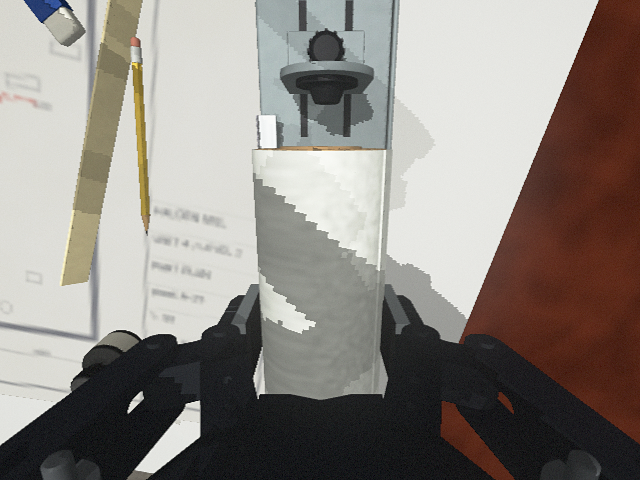

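The roll is straight between the fingers. Its far end is at row 150, with the bracket nose (325,95) clear beyond it. I'll line up in x and lower.

>>> move_arm:
  steps:
    - [[0.02,0.005,-0.1,0,0,0,1],[0,0,-0.18,0,0,0,1],[0,0,-0.15,0,0,0,1],[0,0,-0.1,0,0,0,1],[0,0,0,0,0,0,1]]

```text
time: 7.05
tcp_pos: [498.3, -177.2, 76.1]
tool_rot: [0.617, 0.787, -0.0, -0.002]
contact_force: [-0.9, 0.6, -1.6]
grip_width: 48.5
gripper_force: 62.6
```

```bash
cat > chk.py <<'E'
import sys
exec(open("roll.py").read())
c=s["tcp_pos"]+T@np.array([xe,q[0]+q[1]*xe,q[2]+q[3]*xe])
a=np.radians(13.66);X=np.array([np.cos(a),np.sin(a)]);Y=np.array([-X[1],X[0]]);o=np.array([501.3,-185.9])
print("roll in disp x %.1f y %.1f z %.1f"%((c[:2]-o)@X,(c[:2]-o)@Y,c[2]))
D=np.stack([(W[...,:2]-o)@X,(W[...,:2]-o)@Y,W[...,2]],-1)
B=D[(D[...,1]>93)&(D[...,1]<135)&(abs(D[...,0])<45)&(D[...,2]>60)]
B2=B[B[:,2]>96]
print("bracket",len(B),"plate x",np.percentile(B2[:,0],[0.5,99.5]),"y",np.percentile(B2[:,1],[1,99]),"ztop",B[:,2].max(),"nose min y",B[:,1].min())
N=B[B[:,1]<107];print("nose x",np.percentile(N[:,0],[1,99]),N[:,2].max())
m=D[(D[...,0]>48)&(D[...,0]<62)&(D[...,2]>15)&(D[...,2]<26)&(D[...,1]>0)]
print("rim x",np.percentile(m[:,0],[1,99]),m[:,2].max())
E
python3 chk.py w5
```

```text
7.05 [ 498.3 -177.2   76.1] closing yaw 13.842001649074277 [-0.9  0.6 -1.6] [-0.0042  0.0023 -1.    ]
xmin/max [14.01611851 14.88993719 68.58984554 69.16079439]
axis in tool: y 0.53 + 0.0013 x ; z 1.25 + 0.0024 x rms 1.3711333338844205 21368
axis world [-2.380e-01  9.713e-01  9.000e-04] yaw 13.768563947246804 centre tool x -0.8392056145452216 world [ 498.97938852 -177.87664593   74.83485615]
roll in disp x -0.4 y 8.3 z 74.8
bracket 10166 plate x [-20.97949087  19.92869996] y [114.91110253 116.62278457] ztop 100.94412070472157 nose min y 101.25048028556671
nose x [-9.72244369  8.51534399] 86.39641344865029
rim x [50.16634951 54.28602432] 23.002671716411214
```

>>> move_arm:
  steps:
    - [[0.012,-0.049,0,0,0,0,1],[0.012,-0.049,0,0,0,0,1],[0.006,-0.024,0,0,0,0,1],[0.006,-0.024,0,0,0,0,1],[0,0,0,0,0,0,1]]

```text
time: 7.72
tcp_pos: [507.2, -209.2, 78.3]
tool_rot: [0.618, 0.786, -0.0, -0.0]
contact_force: [0.7, -0.6, -2.3]
grip_width: 48.9
gripper_force: 62.6
```

```bash
python3 chk.py w6
```

```text
7.725 [ 507.2 -209.2   78.3] closing yaw 13.70942754843719 [ 0.7 -0.6 -2.3] [-0. -0. -1.]
xmin/max [14.00239384 14.76032025 68.59122878 69.16164165]
axis in tool: y 0.50 + 0.0017 x ; z 1.27 + 0.0021 x rms 1.3641979672780609 21409
axis world [-0.2353  0.9719 -0.0021] yaw 13.609515064536305 centre tool x -0.8383583484108357 world [ 507.84619685 -209.89107517   77.01455932]
roll in disp x 0.7 y -24.9 z 77.0Traceback (most recent call last):
  File "chk.py", line 9, in <module>
    print("bracket",len(B),"plate x",np.percentile(B2[:,0],[0.5,99.5]),"y",np.percentile(B2[:,1],[1,99]),"ztop",B[:,2].max(),"nose min y",B[:,1].min())
                                     ~~~~~~~~~~~~~^^^^^^^^^^^^^^^^^^^^
    return _quantile_unchecked(
        a, q, axis, out, overwrite_input, method, keepdims, weights)
    return _ureduce(a,
                    func=_quantile_ureduce_func,
    ...<5 lines>...
                    overwrite_input=overwrite_input,
                    method=method)
    r = func(a, **kwargs)
    result = _quantile(arr,
                       quantiles=q,
    ...<2 lines>...
                       out=out,
                       weights=wgt)
    slices_having_nans = np.isnan(arr[-1, ...])
                                  ~~~^^^^^^^^^
IndexError: index -1 is out of bounds for axis 0 with size 0
```

>>> move_arm:
  steps:
    - [[0.002,-0.01,-0.007,0,0,0,1],[0.003,-0.012,0,0,0,0,1],[0,0,0,0,0,0,1],[0,0,0,0,0,0,1]]

```text
time: 8.28
tcp_pos: [508.1, -212.9, 76.8]
tool_rot: [0.617, 0.787, 0.0, -0.0]
contact_force: [-1.0, 1.1, -1.9]
grip_width: 48.8
gripper_force: 62.7
```

```bash
python3 chk.py w7 2>/dev/null
python3 - <<'E'
from h import *
f=grab_frame("top");np.savez("top1.npz",W=cloud(f),im=f["image"])
cv2.imwrite("pics/t1.png",cv2.resize(f["image"][150:260,290:490],None,fx=4,fy=4,interpolation=cv2.INTER_CUBIC))
E
```

```text
8.275 [ 508.1 -212.9   76.8] closing yaw 13.7480681217871 [-1.   1.1 -1.9] [-3.e-04  3.e-04 -1.e+00]
xmin/max [14.00093236 14.92011179 68.59046953 69.16841575]
axis in tool: y 0.51 + 0.0018 x ; z 1.25 + 0.0017 x rms 1.3798384590226502 21365
axis world [-0.2359  0.9718 -0.0013] yaw 13.642821658757017 centre tool x -0.8315842518842373 world [ 508.77545851 -213.59687933   75.5307069 ]
roll in disp x 0.7 y -28.7 z 75.5
```

View pics/t1.png

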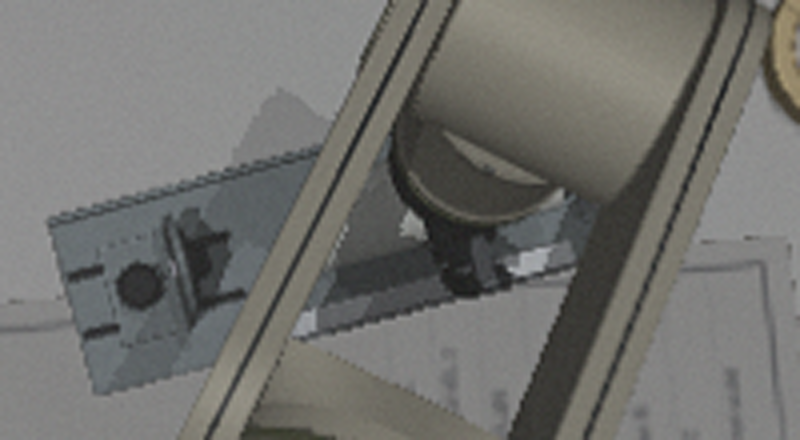

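The arm hides the hub from the top camera, so I'll go by position and force. Pushing on in small steps.

>>> move_arm:
  steps:
    - [[0,-0.01,-0.002,0,0,0,1],[0.002,-0.01,0,0,0,0,1],[0,0,0,0,0,0,1],[0,0,0,0,0,0,1]]

```text
time: 8.88
tcp_pos: [508.8, -216.7, 76.5]
tool_rot: [0.617, 0.787, 0.0, -0.0]
contact_force: [0.9, 4.7, -0.3]
grip_width: 48.8
gripper_force: 62.8
```

```bash
python3 chk.py w8 2>/dev/null
```

```text
8.875 [ 508.8 -216.7   76.5] closing yaw 13.756517530975358 [ 0.9  4.7 -0.3] [ 3.e-04  7.e-04 -1.e+00]
xmin/max [14.01296488 14.78476312 68.58211342 69.2037039 ]
axis in tool: y 0.54 + 0.0012 x ; z 1.26 + 0.0038 x rms 1.2943686283173426 21391
axis world [-0.2366  0.9716 -0.0032] yaw 13.685098405916513 centre tool x -0.7962960969371977 world [ 509.51827246 -217.38431556   75.28784364]
roll in disp x 0.6 y -32.5 z 75.3
```

>>> move_arm:
  steps:
    - [[0.004,-0.012,0,0,0,0,1],[0.003,-0.012,0,0,0,0,1],[0,0,0,0,0,0,1],[0,0,0,0,0,0,1]]

```text
time: 9.43
tcp_pos: [509.9, -221.0, 76.4]
tool_rot: [0.617, 0.787, 0.0, -0.001]
contact_force: [-1.7, 7.1, 0.5]
grip_width: 49.1
gripper_force: 62.9
```

```bash
python3 chk.py w9 2>/dev/null
```

```text
9.425 [ 509.9 -221.    76.4] closing yaw 13.761609522864262 [-1.7  7.1  0.5] [-5.0e-04  1.6e-03 -1.0e+00]
xmin/max [14.00771935 14.8593539  68.57385045 69.26072672]
axis in tool: y 0.55 + 0.0012 x ; z 1.25 + 0.0066 x rms 1.2100966337597008 21328
axis world [-0.2367  0.9716 -0.0049] yaw 13.694278797661577 centre tool x -0.7392732755471343 world [ 510.60728034 -221.62570546   75.16073706]
roll in disp x 0.6 y -36.9 z 75.2
```

>>> move_arm:
  steps:
    - [[0.003,-0.013,0,0,0,0,1],[0,0,0,0,0,0,1],[0,0,0,0,0,0,1],[0,0,0,0,0,0,1],[0,0,0,0,0,0,1]]

```text
time: 10.1
tcp_pos: [510.5, -223.4, 76.4]
tool_rot: [0.617, 0.787, 0.001, -0.001]
contact_force: [-0.6, 9.4, 1.6]
grip_width: 49.0
gripper_force: 63.0
```

>>> move_arm:
  steps:
    - [[0,0,0,0,0,0,1],[0,0,0,0,0,0,1],[0,0,0,0,0,0,1],[0,0,0,0,0,0,1],[0,0,0,0,0,0,1]]

```text
time: 10.72
tcp_pos: [510.4, -223.3, 76.4]
tool_rot: [0.617, 0.787, 0.001, -0.001]
contact_force: [-1.3, 8.4, 1.4]
grip_width: 48.9
gripper_force: 63.0
```

```bash
python3 chk.py w10 2>/dev/null
python3 - <<'E'
from h import *
f=grab_frame("scene");np.savez("sc1.npz",W=cloud(f),im=f["image"])
cv2.imwrite("pics/s1.png",f["image"])
E
```

```text
10.725 [ 510.4 -223.3   76.4] closing yaw 13.765936400024628 [-1.3  8.4  1.4] [-7.0e-04  2.1e-03 -1.0e+00]
xmin/max [14.00713776 14.80532464 68.58032792 69.25348691]
axis in tool: y 0.53 + 0.0016 x ; z 1.24 + 0.0076 x rms 1.2065197819822198 21343
axis world [-0.2364  0.9716 -0.0054] yaw 13.674517371747717 centre tool x -0.746513085840192 world [ 511.13149642 -223.9103653    75.12080181]
roll in disp x 0.6 y -39.3 z 75.1
```

View pics/s1.png

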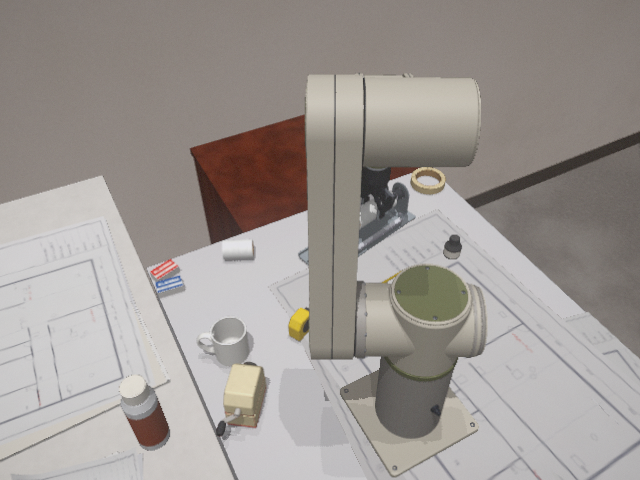

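The scene view shows the short roll (238,250), mug (230,342) and ink bottle (453,247) unmoved. The end plate at (400,197) is visible, but the arm hides the hub itself. The measured roll position (y -39.3, on axis) and the push of about 9 N both give the hub about 10 mm in, so I'm handing in.

```bash
python3 -c "
from workcell import job
print(job.finish_job())"
```

```text
the job is handed in; nothing more can be done
None
```

The job is handed in: the long roll is in the gripper, seated on the sprung hub and in line with it, pressing at about 9 N with the hub about 10 mm in by position and force (the arm hid the ring mark from view); the short roll, mug and ink bottle look unmoved and I never touched the bracket.

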